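# Reverse the turn order for the next round

## Robot

A 7-joint arm with a two-finger parallel gripper is mounted at the origin on the work surface. World frame = base frame: x ahead of the robot, y to its left, z up, the work surface at z = 0. Lengths are in mm, angles in rad, forces in N, time in s.
With the tool pointing down it reaches from about 400 to 875 mm from the base axis. Payload 6.5 kg.
Tool frame: the origin (TCP) lies at the very end of the fingers, on their centre line; the grasp point (between the pads) lies 19 mm behind it; z points along the fingers, y is the line along which they close (so a half turn about z gives the same grasp; the last joint's range is limited). The gripper opens to 88 mm and grips with 3 to 60 N. Pads are 18 mm wide; open, the fingers measure 123 mm over their backs; the gripper's body (75 mm by 187 mm) begins 45 mm behind the grasp point.
Start: joints at [-1.188, 0.536, -0.004, 1.538, 0.003, 1.067, -0.071], TCP at [282.019, 585.624, 238.716] pointing down, gripper open.
Joint ranges: [-2.7, 2.7], [-0.37, 2.16], [-1.27, 1.26], [0.24, 2.4], [-1.31, 4.45], [0.19, 1.91], [-2.76, 2.76]. Speed limits (rad/s): [2.39, 2.39, 3.14, 3.14, 3.14, 3.14, 3.14].

## Interface

Orientations are given as [roll, pitch, yaw] about the fixed x, y, z axes, in that order (R = Rz(yaw) Ry(pitch) Rx(roll)).
In Python, from rig import sensors, viewer, workorder, models gives the robot as it stands.
- The arm moves only by the shell command python3 -m inch 'ROWS' [FORCE]. ROWS is JSON, a list of rows, each a list of 7 numbers: the shift along the world's x, y, z in m, then the turn, a rotation vector about the world's x, y, z in rad, then the finger opening in m, from 0 to 0.0881. In form: [[tx, ty, tz, wx, wy, wz, claw], ...]. A call has 1 to 20 rows; each row shifts and turns the commanded pose from where the row before left it; what a row does not reach is not made up. A row lasts 1/12 s, in which the tool goes at most 41.7 mm and 7.16 degrees, less where a joint would pass 70% of its speed; a pose out of reach is approached as far as the arm can. A call is refused whole if a number of a shift passes 0.0417 or a number of a turn 0.125, either way. A call with a gripper value outside its range is refused whole. The fingers move at their own pace and stop on an object; FORCE is the grip in N (left out, the last holds). Time passes only in rows, so rows that do not move let the fingers close. It gives the time, the measured TCP pose, the force, the opening and the grip force at its end, in the units of the state.
- sensors.get_obs(): the state, without advancing time (a new reading comes with each control period).
- viewer.capture(name): name is "side" or "top" or "wrist"; returns a dict with "frame" (480x640x3 uint8, blue, green, red), "range_z" (480x640 float32, mm along the optical axis (not along the pixel's ray), 0 where there is no reading), "mtx" (3x3 intrinsics, pixels), "distortion" ([k1, k2, p1, p2, k3] as OpenCV has them; the pictures are not rectified), "cam_to_world" (4x4, takes a point from camera to world coordinates); the wrist camera has in their place "T_tool_cam" (4x4, takes a point from camera to tool coordinates, whose origin is the TCP and whose axes are the flange's). Camera axes: x right, y up, looking along -z (the intrinsics and any distortion apply to the point x, -y, -z); pixel columns grow to the right and rows downward; lengths in mm; the calibration is good to about 2 mm. A picture is of the moment at which its call begins: read the wrist's pose just before it.
- workorder.hand_in(): hands the job in; it is judged then, once.
Trained networks look in a picture, given as the dict that the camera call returned (one of the last four; its "shot" number tells which), for a name from the list of things; names that differ only in an ending like _2 or _b are one class to them, and where a whole thing is asked for, a point or a joint stands for the part that bears it (a point fixed in the world has none). Each returns a list of dicts, best first, with "confidence" (0 to 1); they miss things now and then, are a little off and sometimes report something else, mostly with a low value. They report only what shows in the picture. A call takes as long as a camera call.
- models.cut_out(thing, picture): "pixels" (480x640 bool, what is visible of it) and "xy" ([column, row] in pixels, amid what is visible of it).
The state is a dict: "t": time; "joint_pos": joint angles; "dq": joint speeds; "effort": joint torques, N m; "tool_pos": TCP position; "eef_rot": TCP orientation; "wrist_force": force on the tool from outside, world axes, zero at the start; "torque": the same for the moment, N m; "finger_gap": finger opening in mm; "gripper_force": force on a finger pad.
Only numpy, scipy, OpenCV 4.12 (cv2) and the standard library are available. Lean on these libraries where they do the work, as an engineer would, in place of code of your own. Each camera call takes 0.05 s, during which the arm holds its last target. There are 200 camera calls.

## Task

Set up the next round in reverse turn order: move the four player tokens (die, ring token, glass stopper, meeple) from their leather-faced tiles on this round's rail to the four places of the empty turn rack, one in the middle of each place, so that the token farthest from the brass stud on the rail comes nearest the brass stud on the rack, and so on down the row. Each token must rest on the rack as it rested on its tile, upright and the same side up, and the coins, pawn, card deck, sand timer and dice cup must stay where they are.

Things in the scene. Friction and masses are not known exactly. Their poses are not given: they have to be found in the camera images.
- die_mid (a point): white bone-like resin die, a 32 mm cube, 45 g; the point is its centre, 16 mm above its underside; x and y axes square to its side faces, z up
- ring_mid (a point): tarnished silver ring token lying flat, outer diameter 40 mm, hole 24 mm, 12 mm high, 50 g; the point is at its centre (in the hole), 6 mm above its underside; z up
- stopper_mid (a point): cobalt glass vial stopper standing upside down on its flat round head: head 33 mm in diameter and 14 mm high, above it the plug, tapering from 20 to 17 mm in diameter, 40 mm high in all, 45 g; the point is on its axis 20 mm above its underside; z up
- meeple_mid (a point): carved maple meeple (small wooden figure) standing on its two feet: 18 mm thick along its x axis, 38 mm wide over the arms along its y axis, 45 mm tall, 25 g; the point is at its middle, 22.5 mm above its underside; z up. Grip it across its 18 mm thickness
- tile_die: reddish-brown leather-faced tile on which the die starts: fixed square block, 58 x 58 x 12 mm, origin at the centre of its underside, top face 12 mm above it. The four tiles stand in one straight row, 68 mm apart, on a fixed dark rail 10 mm high (so tile tops are 22 mm above the table); +y of every tile points along the row to the rail's end with the brass stud (first place)
- tile_ring: reddish-brown leather-faced tile on which the ring token starts: fixed square block, 58 x 58 x 12 mm, origin at the centre of its underside, top face 12 mm above it. The four tiles stand in one straight row, 68 mm apart, on a fixed dark rail 10 mm high (so tile tops are 22 mm above the table); +y of every tile points along the row to the rail's end with the brass stud (first place)
- tile_stopper: reddish-brown leather-faced tile on which the stopper starts: fixed square block, 58 x 58 x 12 mm, origin at the centre of its underside, top face 12 mm above it. The four tiles stand in one straight row, 68 mm apart, on a fixed dark rail 10 mm high (so tile tops are 22 mm above the table); +y of every tile points along the row to the rail's end with the brass stud (first place)
- tile_meeple: reddish-brown leather-faced tile on which the meeple starts: fixed square block, 58 x 58 x 12 mm, origin at the centre of its underside, top face 12 mm above it. The four tiles stand in one straight row, 68 mm apart, on a fixed dark rail 10 mm high (so tile tops are 22 mm above the table); +y of every tile points along the row to the rail's end with the brass stud (first place)
- rack: empty turn rack, fixed: dark wooden bar 72 (x) by 326 mm (y), top face 22 mm above the table; origin on the table under its row. Place centres at x = 0, y = +102, +34, -34, -102 mm, marked by flush reddish-brown 48 mm discs; brass fins along x, 4 mm thick, 8 mm above the top face, at y = +-136, +-68, 0 mm; open at front and back. Brass stud at y = +151 mm, beside the first place
- coins: bystander: copper coin stack, 24 mm across, 10 mm high, on the table between rail and rack; origin under its centre
- pawn: bystander: small dark wooden pawn, 24 mm foot, 35 mm tall, on the table beyond the stud end of the rail; origin under its centre
- deck: bystander: green card deck box, 63 x 88 x 20 mm, lying; origin under its centre
- timer: bystander: sand timer, 56 mm across, 90 mm tall; origin under its centre
- dicecup: bystander: dark open dice cup, 72 mm across, 85 mm tall; origin under its centre

How it is judged:
By the outcome, as a careful person would: the job done as asked, in the order asked, and still so for the second after the job is handed in, with the robot touching nothing.
It also fails if it takes over 96 s, if anything falls off the work surface, if the arm or the gripper's body presses on something with over 40 N, if the wrist force passes 120 N, or if a joint passes its speed limit or range.

## Working session

There is one attempt and no reset: what is moved stays moved. The work goes in short steps, Python scripts to look and compute and a shell command to move; the robot and the scene stay as the last step left them, time stands still between calls to the robot, and variables do not carry over. Pictures are saved under pics/ and viewed, at most 14 in all, crops included, and the job is handed in when it is done.

```bash
mkdir -p pics
cat > h.py <<'E'
import numpy as np, cv2
from rig import sensors, viewer, workorder, models
from scipy.spatial.transform import Rotation as R
def c2w(p,o=None):
    if 'cam_to_world' in p: return np.array(p['cam_to_world'])
    T=np.eye(4); T[:3,:3]=R.from_euler('xyz',o['eef_rot']).as_matrix(); T[:3,3]=o['tool_pos']
    return T@np.array(p['T_tool_cam'])
def pts(p,mask,o=None):
    v,u=np.nonzero(mask&(p['range_z']>0)); z=p['range_z'][v,u]
    n=cv2.undistortPoints(np.stack([u,v],1).astype(np.float64)[:,None],np.array(p['mtx']),np.array(p['distortion']))[:,0]
    c=np.stack([n[:,0]*z,-n[:,1]*z,-z,np.ones_like(z)],1)
    return (c@c2w(p,o).T)[:,:3]
E
python3 - <<'E'
from h import *
o=sensors.get_obs(); print(o['t'],o['tool_pos'],o['eef_rot'],o['wrist_force'])
for n in ['top','side']:
    p=viewer.capture(n); cv2.imwrite(f'pics/{n}0.png',p['frame'])
    for t in ['die_mid','ring_mid','stopper_mid','meeple_mid','rack','coins','pawn','deck','timer','dicecup','tile_die']:
        for d in models.cut_out(t,p)[:4 if 'tile' in t else 1]:
            q=pts(p,d['pixels'])
            if len(q)<5: continue
            zt=np.percentile(q[:,2],95); tp=q[q[:,2]>zt-6]
            r=cv2.minAreaRect(tp[:,:2].astype(np.float32))
            print(n,t,round(d['confidence'],2),np.round(d['xy']),'med',np.round(np.median(q,0)),'ztop',round(zt),'rect',np.round(r[0],1),np.round(r[1]),round(r[2]))
E
```

```text
0.0 [281.78892625 585.06772046 237.84058385] [-3.13987220e+00  1.38206968e-04  2.69283293e+00] [0.21958767 0.84288837 0.46885836]
top die_mid 0.79 [279. 276.] med [451. 116.  54.] ztop 58 rect [451.7 117.3] [31. 31.] 73
top ring_mid 0.64 [362. 276.] med [447. -85.  33.] ztop 37 rect [442.8 -85.3] [35. 35.] 1
top stopper_mid 0.45 [309. 282.] med [438.  45.  41.] ztop 64 rect [439.6  43.7] [16. 16.] 1
top rack 0.8 [310. 189.] med [660.  39.  23.] ztop 29 rect [661.3  38.7] [ 72. 321.] 4
top coins 0.54 [317. 229.] med [556.  17.  10.] ztop 14 rect [555.6  17.8] [20. 19.] 46
top pawn 0.55 [229. 266.] med [470. 221.  29.] ztop 36 rect [469.9 223.1] [11. 12.] 47
top deck 0.81 [498. 200.] med [ 646. -405.   20.] ztop 24 rect [ 646.9 -407.2] [63. 89.] 8
top timer 0.82 [490. 256.] med [ 504. -369.   89.] ztop 93 rect [ 506.  -376.2] [55. 56.] 40
top dicecup 0.69 [120. 261.] med [478. 481.  46.] ztop 85 rect [477.  465.5] [65. 72.] 1
top tile_die 0.98 [281. 284.] med [436. 108.  22.] ztop 26 rect [446.5 115.2] [58. 58.] 87
top tile_die 0.35 [303. 273.] med [449.  48.  22.] ztop 26 rect [443.6  47.2] [57. 58.] 87
side die_mid 0.7 [284. 229.] med [450. 105.  50.] ztop 56 rect [449.6 112.9] [35. 28.] 72
side meeple_mid 0.55 [283. 268.] med [440. -39.  51.] ztop 66 rect [438.7 -30.9] [16. 11.] 14
side rack 0.59 [359. 252.] med [658.   9.  21.] ztop 28 rect [658.3  33.4] [ 71. 324.] 4
side coins 0.37 [324. 262.] med [554.  13.   8.] ztop 11 rect [554.2  14.6] [23. 19.] 82
side pawn 0.56 [289. 209.] med [470. 219.  10.] ztop 31 rect [470.  218.8] [ 9. 12.] 15
side deck 0.92 [392. 399.] med [ 643. -415.   19.] ztop 23 rect [ 645.1 -410.5] [64. 89.] 8
side timer 0.57 [324. 386.] med [ 504. -385.   86.] ztop 91 rect [ 504.7 -378.3] [56. 50.] 82
side dicecup 0.78 [282. 152.] med [475. 444.  58.] ztop 85 rect [474.7 463. ] [74. 64.] 86
side tile_die 0.72 [277. 240.] med [438.  97.  20.] ztop 25 rect [443.7  88.1] [93. 54.] 87
```

Run:
```python
import cv2
a=cv2.imread('pics/top0.png')[160:320,210:410]; cv2.imwrite('pics/c1.png',cv2.resize(a,None,fx=3.7,fy=3.7,interpolation=2))
```

```text
(no output)
```

View pics/c1.png

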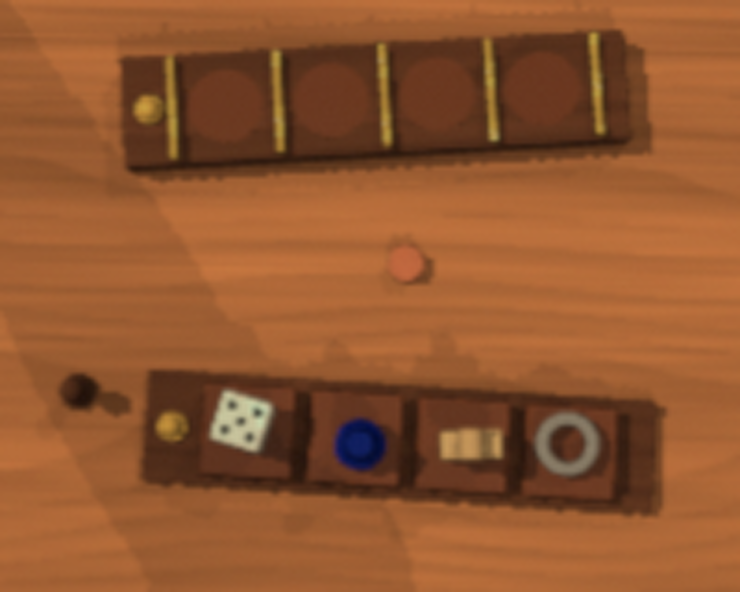

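View pics/side0.png

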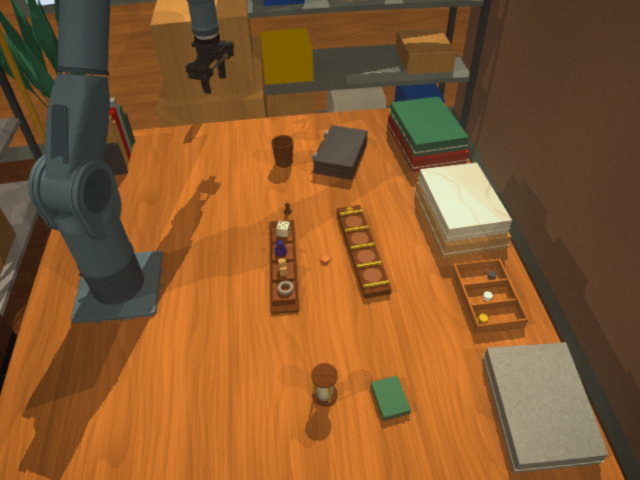

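Rail, from its stud (172,425 in the crop): die, stopper, meeple, ring. The rack stud is also on the left (148,108), so the rack order from its stud is ring, meeple, stopper, die. Next I take a closer look with the wrist camera.

```bash
python3 -m inch '[[0.0136,-0.0347,0.005,0,0,-0.07,0.088],[0.0136,-0.0347,0.005,0,0,-0.07,0.088],[0.0136,-0.0347,0.005,0,0,-0.07,0.088],[0.0136,-0.0347,0.005,0,0,-0.07,0.088],[0.0136,-0.0347,0.005,0,0,-0.07,0.088],[0.0136,-0.0347,0.005,0,0,-0.07,0.088],[0.0136,-0.0347,0.005,0,0,-0.07,0.088],[0.0136,-0.0347,0.005,0,0,-0.07,0.088],[0.0136,-0.0347,0.005,0,0,-0.07,0.088],[0.0136,-0.0347,0.005,0,0,-0.07,0.088],[0.0136,-0.0347,0.005,0,0,-0.07,0.088],[0.0136,-0.0347,0.005,0,0,-0.07,0.088],[0.0136,-0.0347,0.005,0,0,-0.07,0.088],[0.0136,-0.0347,0.005,0,0,-0.07,0.088],[0.0136,-0.0347,0.005,0,0,-0.07,0.088],[0.0136,-0.0347,0.005,0,0,-0.07,0.088],[0,0,0,0,0,0,0.088],[0,0,0,0,0,0,0.088]]'
cat > look.py <<'E'
import sys
from h import *
o=sensors.get_obs(); print(o['t'],np.round(o['tool_pos'],1),np.round(o['eef_rot'],3),np.round(o['wrist_force'],1))
p=viewer.capture('wrist'); cv2.imwrite('pics/%s.png'%sys.argv[1],p['frame'])
for t in sys.argv[2:]:
    for d in models.cut_out(t,p)[:1]:
        q=pts(p,d['pixels'],o)
        if len(q)<5: continue
        zt=np.percentile(q[:,2],97); tp=q[abs(q[:,2]-zt)<4]
        r=cv2.minAreaRect(tp[:,:2].astype(np.float32)); r2=cv2.minAreaRect(q[q[:,2]>zt-12][:,:2].astype(np.float32))
        print(t,round(d['confidence'],2),np.round(d['xy']),'ztop',round(zt,1),'rect',*[np.round(x,1) for x in r],'| low',*[np.round(x,1) for x in r2])
E
python3 look.py w1 die_mid ring_mid stopper_mid meeple_mid rack
```

```text
t: 2.7
tool_pos: [500.2, 28.3, 319.1]
eef_rot: [3.141, 0.0, 1.568]
wrist_force: [0.2, 0.6, 0.3]
finger_gap: 88.2
gripper_force: 0.0
2.7 [500.2  28.3 319.1] [3.141 0.    1.568] [0.2 0.6 0.3]
die_mid 0.8 [266.  96.] ztop 54.9 rect [450.4 115.2] [32.3 32.1] 74.0 | low [450.5 115.4] [33.  32.6] 74.9
ring_mid 0.86 [265. 277.] ztop 35.0 rect [440.3 -87.5] [39.3 38.2] 86.9 | low [438.7 -87.7] [42.6 39.6] 20.4
stopper_mid 0.95 [255. 170.] ztop 62.4 rect [438.   42.1] [16.6 15.7] 70.5 | low [438.3  42.4] [17.3 16.2] 70.5
meeple_mid 0.56 [259. 240.] ztop 67.0 rect [438.4 -26.4] [18.1 14.1] 1.0 | low [438.5 -25.8] [18.3 16.8] 1.1
rack 0.9 [470. 147.] ztop 29.6 rect [659.5  41.5] [ 66.1 296.8] 4.4 | low [619.9  34.7] [153.1 326.2] 4.1
```

View pics/w1.png

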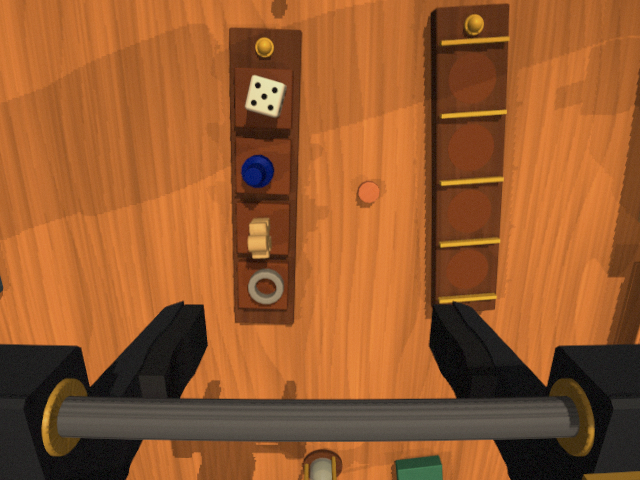

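The wrist view shows all four tokens at columns 255–270 and the rack's five fins and stud at columns 440–510. The rack pose comes from the fins, and the meeple's yaw from its mask.

Run:
```python
from h import *
o=sensors.get_obs(); p=viewer.capture('wrist'); f=p['frame']
h=cv2.cvtColor(f,cv2.COLOR_BGR2HSV)
m=(h[...,0]>=20)&(h[...,0]<=35)&(h[...,1]>120)&(h[...,2]>90)
m[:, :425]=0; m[:,520:]=0; m[320:]=0
n,l,s,c=cv2.connectedComponentsWithStats(m.astype(np.uint8))
F=[]
for i in range(1,n):
    if s[i,4]<25: continue
    q=pts(p,l==i,o); q=q[q[:,2]>26]
    if len(q)<5: continue
    r=cv2.minAreaRect(q[:,:2].astype(np.float32))
    print(s[i,:5],np.round(r[0],1),np.round(r[1],1),r[2],round(np.median(q[:,2]),1))
d=models.cut_out('meeple_mid',p)[0]
q=pts(p,d['pixels'],o)
for lo,hi in [(24,70),(40,58)]:
    k=q[(q[:,2]>lo)&(q[:,2]<hi)]; r=cv2.minAreaRect(k[:,:2].astype(np.float32)); print(r,k.min(0),k.max(0))
for t in ['rack','tile_stopper']:
    q=pts(p,models.cut_out(t,p)[0]['pixels'],o); q=q[abs(q[:,2]-22)<4]; print(t,cv2.minAreaRect(q[:,:2].astype(np.float32)),np.median(q[:,2]))
```

```text
[444 116  65   7 239] [655.5  99.4] [64.6  4. ] 3.641979694366455 29.5
[442 183  63   7 207] [660.5  31.8] [65.8  3.7] 4.530867576599121 29.5
[441 244  59   8 183] [665.1 -36.6] [63.7  4.6] 4.78641939163208 29.6
[462 300  35   5  90] [ 682.9 -102.8] [39.2  4.4] 2.2561938762664795 29.8
((438.3136901855469, -25.720170974731445), (18.512706756591797, 38.01390075683594), 2.966158151626587) [428.63691847 -44.51414217  24.04353689] [448.0476433   -6.37468696  68.36194486]
((438.3136901855469, -25.720170974731445), (18.512706756591797, 38.01390075683594), 2.966158151626587) [428.63691847 -44.51414217  40.20654864] [447.92752981  -6.37468696  57.69638583]
rack ((659.8651733398438, 37.503265380859375), (73.01669311523438, 326.0848388671875), 4.358880996704102) 21.65090020686256
tile_stopper ((434.56982421875, -29.48721694946289), (41.97146224975586, 23.62672233581543), 88.26280212402344) 22.38919461608873
```

```bash
python3 -m inch '[[-0.006,-0.0116,-0.0219,0,0,0.0078,0.088],[-0.006,-0.0116,-0.0219,0,0,0.0078,0.088],[-0.006,-0.0116,-0.0219,0,0,0.0078,0.088],[-0.006,-0.0116,-0.0219,0,0,0.0078,0.088],[-0.006,-0.0116,-0.0219,0,0,0.0078,0.088],[-0.006,-0.0116,-0.0219,0,0,0.0078,0.088],[-0.006,-0.0116,-0.0219,0,0,0.0078,0.088],[-0.006,-0.0116,-0.0219,0,0,0.0078,0.088],[-0.006,-0.0116,-0.0219,0,0,0.0078,0.088],[-0.006,-0.0116,-0.0219,0,0,0.0078,0.088],[0,0,-0.025,0,0,0,0.075],[0,0,-0.025,0,0,0,0.075],[0,0,-0.012,0,0,0,0.075],[0,0,-0.008,0,0,0,0.07],[0,0,-0.003,0,0,0,0.07],[0,0,0,0,0,0,0.07],[0,0,0,0,0,0,0.07]]' 15
```

```text
t: 4.62
tool_pos: [440.2, -85.6, 27.3]
eef_rot: [3.141, 0.0, 1.651]
wrist_force: [0.6, 0.6, 0.1]
finger_gap: 70.2
gripper_force: 0.0
```

```bash
python3 -m inch '[[0,-0.0019,-0.0018,0,0,0,0.07],[0,0,0,0,0,0,0.045],[0,0,0,0,0,0,0.035],[0,0,0,0,0,0,0.03],[0,0,0,0,0,0,0.03],[0,0,0,0,0,0,0.03],[0,0,0,0,0,0,0.03],[0,0,0,0,0,0,0.03]]' 15
python3 look.py w2 ring_mid
```

```text
t: 5.28
tool_pos: [439.9, -87.4, 25.1]
eef_rot: [3.141, 0.0, 1.651]
wrist_force: [0.5, -0.1, 3.9]
finger_gap: 39.8
gripper_force: 15.0
5.2833 [439.9 -87.4  25.1] [3.141 0.    1.651] [ 0.5 -0.1  3.9]
ring_mid 0.63 [314. 344.] ztop 34.4 rect [438.4 -87.1] [39.7 38.8] 68.4 | low [438.8 -89.8] [40.4 45.1] 1.1
```

View pics/w2.png

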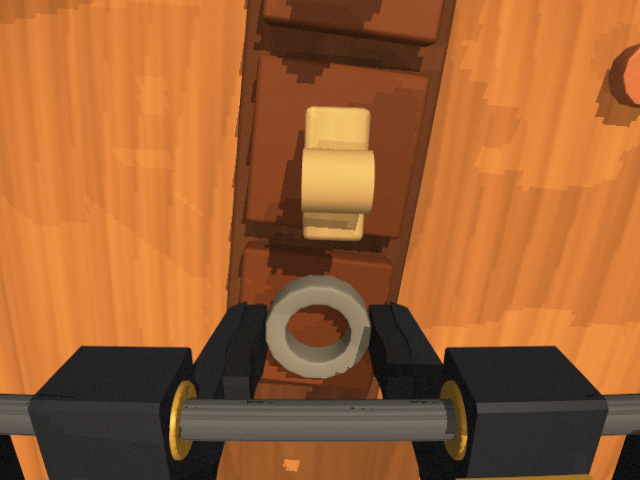

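The ring (320,327) is held squarely between the fingers at an opening of 39.8 mm. Now I carry it to place 1.

```bash
python3 -m inch '[[0,0,0.014,0,0,0,0.03],[0,0,0.035,0,0,0,0.03],[0,0,0.035,0,0,0,0.03],[0.0177,0.0184,0,0,0,0,0.03],[0.0177,0.0184,0,0,0,0,0.03],[0.0177,0.0184,0,0,0,0,0.03],[0.0177,0.0184,0,0,0,0,0.03],[0.0177,0.0184,0,0,0,0,0.03],[0.0177,0.0184,0,0,0,0,0.03],[0.0177,0.0184,0,0,0,0,0.03],[0.0177,0.0184,0,0,0,0,0.03],[0.0177,0.0184,0,0,0,0,0.03],[0.0177,0.0184,0,0,0,0,0.03],[0.0177,0.0184,0,0,0,0,0.03],[0.0177,0.0184,0,0,0,0,0.03],[0,0,0,0,0,0,0.03],[0,0,0,0,0,0,0.03]]'
cat > fins.py <<'E'
import sys
from h import *
o=sensors.get_obs(); print(np.round(o['tool_pos'],1),round(o['eef_rot'][2],3))
p=viewer.capture('wrist'); cv2.imwrite('pics/%s.png'%sys.argv[1],p['frame'])
h=cv2.cvtColor(p['frame'],cv2.COLOR_BGR2HSV)
m=(h[...,0]>=20)&(h[...,0]<=35)&(h[...,1]>120)&(h[...,2]>90); m[345:]=0
n,l,s,c=cv2.connectedComponentsWithStats(m.astype(np.uint8))
for i in range(1,n):
    if s[i,4]<60: continue
    q=pts(p,l==i,o); q=q[(q[:,2]>26)&(q[:,2]<34)]
    if len(q)<30: continue
    r=cv2.minAreaRect(q[:,:2].astype(np.float32)); print('fin',np.round(r[0],1),np.round(r[1],1),round(r[2],1))
for t in sys.argv[2:]:
    q=pts(p,models.cut_out(t,p)[0]['pixels'],o); zt=np.percentile(q[:,2],97); q=q[q[:,2]>zt-4]
    r=cv2.minAreaRect(q[:,:2].astype(np.float32)); print(t,round(zt,1),np.round(r[0],1),np.round(r[1],1),round(r[2],1))
E
python3 fins.py w3 ring_mid
```

```text
t: 6.8
tool_pos: [651.8, 134.5, 108.0]
eef_rot: [-3.141, 0.0, 1.653]
wrist_force: [-0.6, -0.7, -0.8]
finger_gap: 39.6
gripper_force: 15.0
[651.8 134.5 108. ] 1.653
fin [650.1 184.8] [6.8 6. ] 4.7
fin [653.2 167.4] [57.8  3.3] 4.7
fin [653.5  99.3] [26.7  4.7] 3.1
ring_mid 117.2 [650.5 135. ] [39.2 39.2] 48.7
```

View pics/w3.png

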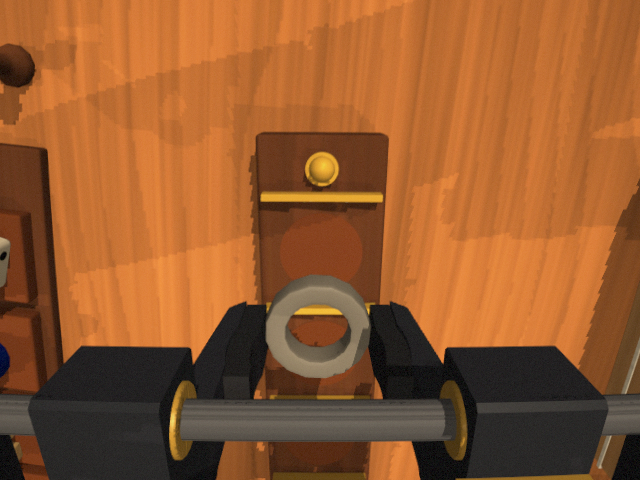

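The ring hangs at (319,327), the place-1 disc is at (321,251) with fins at rows 198 and 309. It needs a millimetre or so of correction, then down.

```bash
python3 -m inch '[[0.0015,-0.0013,-0.03,0,0,0,0.03],[0,0,-0.03,0,0,0,0.03],[0,0,-0.012,0,0,0,0.03],[0,0,-0.006,0,0,0,0.03],[0,0,-0.003,0,0,0,0.03],[0,0,0,0,0,0,0.03],[0,0,0,0,0,0,0.03]]'
```

```text
t: 7.48
tool_pos: [654.5, 131.9, 29.3]
eef_rot: [3.14, -0.0, 1.651]
wrist_force: [-0.8, 0.9, -0.0]
finger_gap: 39.6
gripper_force: 15.0
```

```bash
python3 -m inch '[[-0.0008,0.0014,-0.002,0,0,0,0.03],[0,0,-0.002,0,0,0,0.03],[0,0,0,0,0,0,0.03],[0,0,0,0,0,0,0.03]]'; python3 fins.py w4 ring_mid
```

```text
t: 7.82
tool_pos: [653.5, 134.0, 25.1]
eef_rot: [3.14, -0.001, 1.651]
wrist_force: [-1.7, 0.6, 5.5]
finger_gap: 39.4
gripper_force: 15.0
[653.5 134.   25.1] 1.651
fin [649.1 184.3] [13.8 16.7] 83.3
fin [649.6 185.4] [6.9 8.7] 87.2
fin [650.1 167.5] [65.  4.] 4.4
ring_mid 34.4 [652.4 134.4] [38.7 39.5] 24.3
```

```bash
python3 -m inch '[[0,0,0,0,0,0,0.05],[0,0,0,0,0,0,0.07],[0,0,0,0,0,0,0.075],[0,0,0.025,0,0,0,0.075],[0,0,0.04,0,0,0,0.075],[0,0,0.02,0,0,0,0.075],[-0.0179,-0.0133,0,0,0,0,0.075],[-0.0179,-0.0133,0,0,0,0,0.075],[-0.0179,-0.0133,0,0,0,0,0.075],[-0.0179,-0.0133,0,0,0,0,0.075],[-0.0179,-0.0133,0,0,0,0,0.075],[-0.0179,-0.0133,0,0,0,0,0.075],[-0.0179,-0.0133,0,0,0,0,0.075],[-0.0179,-0.0133,0,0,0,0,0.075],[-0.0179,-0.0133,0,0,0,0,0.075],[-0.0179,-0.0133,0,0,0,0,0.075],[-0.0179,-0.0133,0,0,0,0,0.075],[-0.0179,-0.0133,0,0,0,0,0.075],[0,0,0,0,0,0,0.07],[0,0,0,0,0,0,0.07]]'; python3 fins.py w5 meeple_mid
```

```text
t: 9.58
tool_pos: [437.4, -26.7, 109.0]
eef_rot: [-3.141, -0.0, 1.649]
wrist_force: [1.0, -1.2, -0.0]
finger_gap: 70.2
gripper_force: 0.0
[437.4 -26.7 109. ] 1.649
meeple_mid 67.0 [438.5 -25.5] [18.  14.9] 4.1
```

View pics/w5.png

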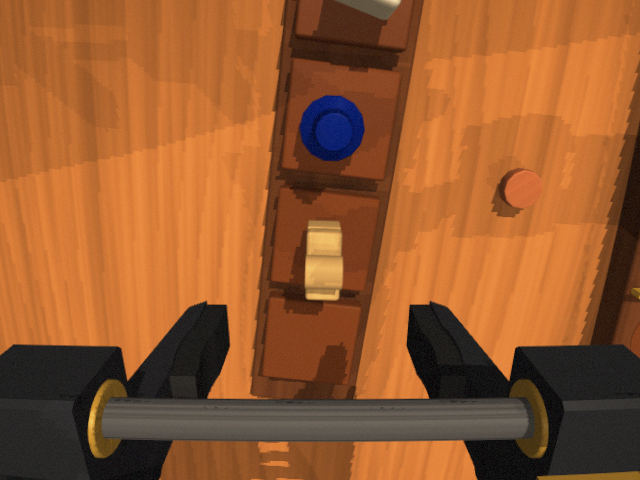

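The meeple (324,260) is aligned with the fingers and a millimetre off, so I descend on it.

```bash
python3 -m inch '[[0.001,0.001,-0.025,0,0,0,0.06],[0,0,-0.025,0,0,0,0.06],[0,0,-0.02,0,0,0,0.06],[0,0,-0.009,0,0,0,0.06],[0,0,-0.004,0,0,0,0.06],[0,0,0,0,0,0,0.06],[0,0,0,0,0,0,0.035],[0,0,0,0,0,0,0.022],[0,0,0,0,0,0,0.01],[0,0,0,0,0,0,0.01],[0,0,0,0,0,0,0.01],[0,0,0,0,0,0,0.01],[0,0,0,0,0,0,0.01]]' 12; python3 fins.py w6 meeple_mid
```

```text
t: 10.77
tool_pos: [439.1, -25.1, 26.1]
eef_rot: [3.141, -0.0, 1.651]
wrist_force: [-0.1, 0.4, 3.8]
finger_gap: 18.0
gripper_force: 12.0
[439.1 -25.1  26.1] 1.651
meeple_mid 66.8 [437.7 -23.3] [17.8 11.2] 4.3
```

```bash
python3 -m inch '[[0,0,0.014,0,0,0,0.01],[0,0,0.035,0,0,0,0.01],[0,0,0.035,0,0,0,0.01],[0.0183,0.0076,0,0,0,0,0.01],[0.0183,0.0076,0,0,0,0,0.01],[0.0183,0.0076,0,0,0,0,0.01],[0.0183,0.0076,0,0,0,0,0.01],[0.0183,0.0076,0,0,0,0,0.01],[0.0183,0.0076,0,0,0,0,0.01],[0.0183,0.0076,0,0,0,0,0.01],[0.0183,0.0076,0,0,0,0,0.01],[0.0183,0.0076,0,0,0,0,0.01],[0.0183,0.0076,0,0,0,0,0.01],[0.0183,0.0076,0,0,0,0,0.01],[0.0183,0.0076,0,0,0,0,0.01],[0,0,0,0,0,0,0.01],[0,0,0,0,0,0,0.01]]'; python3 fins.py w7 meeple_mid ring_mid
```

```text
t: 12.28
tool_pos: [658.5, 66.4, 109.3]
eef_rot: [-3.141, 0.0, 1.652]
wrist_force: [-0.3, 1.0, 0.3]
finger_gap: 17.6
gripper_force: 12.0
[658.5  66.4 109.3] 1.652
fin [649.8 184.5] [4.9 5.2] 43.8
fin [637.  166.6] [20.8  2.7] 2.8
fin [657.7 168. ] [18.9  3. ] 4.6
fin [654.9  99.5] [65.6  4.2] 4.3
meeple_mid 149.9 [656.5  77.3] [18. 30.] 4.6
ring_mid 34.6 [652.2 133.9] [39.5 38.5] 3.6
```

View pics/w7.png

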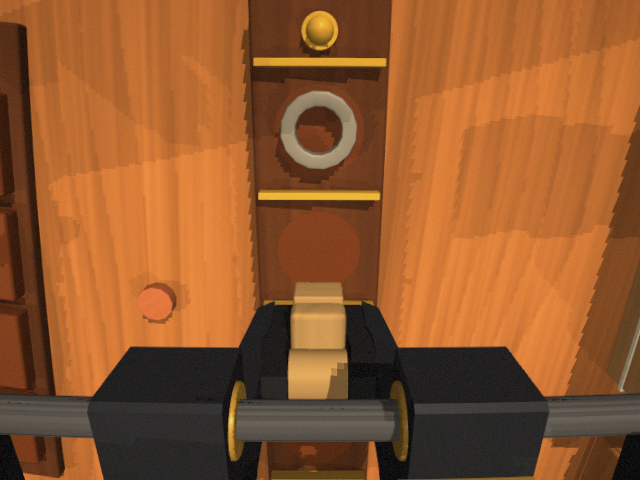

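The ring lies centred in place 1 (319,130), and the meeple is lined up over disc 2 (319,247). Lowering.

```bash
python3 -m inch '[[0,0,-0.03,0,0,0,0.01],[0,0,-0.03,0,0,0,0.01],[0,0,-0.012,0,0,0,0.01],[0,0,-0.005,0,0,0,0.01],[0,0,-0.002,0,0,0,0.01],[0,0,0,0,0,0,0.01],[0,0,0,0,0,0,0.01]]'
```

```text
t: 13.02
tool_pos: [659.6, 65.9, 32.4]
eef_rot: [3.139, 0.0, 1.651]
wrist_force: [0.5, -0.6, 0.6]
finger_gap: 18.1
gripper_force: 12.0
```

```bash
python3 -m inch '[[-0.0005,0,-0.004,0,0,0,0.01],[0,0,-0.002,0,0,0,0.01],[0,0,0,0,0,0,0.01],[0,0,0,0,0,0,0.01]]'; python3 fins.py w8 meeple_mid
```

```text
t: 13.35
tool_pos: [658.8, 66.1, 25.8]
eef_rot: [3.14, -0.0, 1.651]
wrist_force: [-0.8, 0.6, 4.6]
finger_gap: 17.7
gripper_force: 12.0
[658.8  66.1  25.8] 1.651
fin [650.2 167.5] [66.   3.6] 4.3
fin [655.3  99.9] [65.3  4. ] 4.5
meeple_mid 66.9 [656.8  77.5] [17.9 29.9] 4.3
```

```bash
python3 -m inch '[[0,0,0,0,0,0,0.03],[0,0,0,0,0,0,0.05],[0,0,0,0,0,0,0.07],[0,0,0.025,0,0,0,0.07],[0,0,0.04,0,0,0,0.07],[0,0,0.02,0,0,0,0.07],[-0.0183,-0.002,0,0,0,0,0.07],[-0.0183,-0.002,0,0,0,0,0.07],[-0.0183,-0.002,0,0,0,0,0.07],[-0.0183,-0.002,0,0,0,0,0.07],[-0.0183,-0.002,0,0,0,0,0.07],[-0.0183,-0.002,0,0,0,0,0.07],[-0.0183,-0.002,0,0,0,0,0.07],[-0.0183,-0.002,0,0,0,0,0.07],[-0.0183,-0.002,0,0,0,0,0.07],[-0.0183,-0.002,0,0,0,0,0.07],[-0.0183,-0.002,0,0,0,0,0.07],[-0.0183,-0.002,0,0,0,0,0.07],[0,0,0,0,0,0,0.07],[0,0,0,0,0,0,0.07]]'; python3 fins.py w9 stopper_mid die_mid
```

```text
t: 15.12
tool_pos: [438.2, 42.1, 110.0]
eef_rot: [-3.142, -0.0, 1.651]
wrist_force: [0.3, -0.3, -0.4]
finger_gap: 70.1
gripper_force: 0.0
[438.2  42.1 110. ] 1.651
fin [631.6  29.4] [7.5 4.4] 10.4
stopper_mid 62.2 [437.4  43. ] [17.1 16.5] 58.3
die_mid 54.7 [449.9 115.5] [31.9 32. ] 74.4
```

Only about 1 mm off in y, so I descend on the stopper's head.

```bash
python3 -m inch '[[0,0.0005,-0.025,0,0,0,0.07],[0,0,-0.025,0,0,0,0.07],[0,0,-0.02,0,0,0,0.06],[0,0,-0.01,0,0,0,0.06],[0,0,-0.004,0,0,0,0.06],[0,0,0,0,0,0,0.06],[0,0,0,0,0,0,0.045],[0,0,0,0,0,0,0.035],[0,0,0,0,0,0,0.025],[0,0,0,0,0,0,0.025],[0,0,0,0,0,0,0.025],[0,0,0,0,0,0,0.025],[0,0,0,0,0,0,0.025]]' 15; python3 fins.py w10 stopper_mid
```

```text
t: 16.35
tool_pos: [438.9, 42.7, 26.5]
eef_rot: [3.141, -0.0, 1.651]
wrist_force: [-0.9, 0.0, 6.7]
finger_gap: 32.4
gripper_force: 15.0
[438.9  42.7  26.5] 1.651
stopper_mid 22.6 [436.4  11.8] [ 59.1 114.2] 2.3
```

View pics/w10.png

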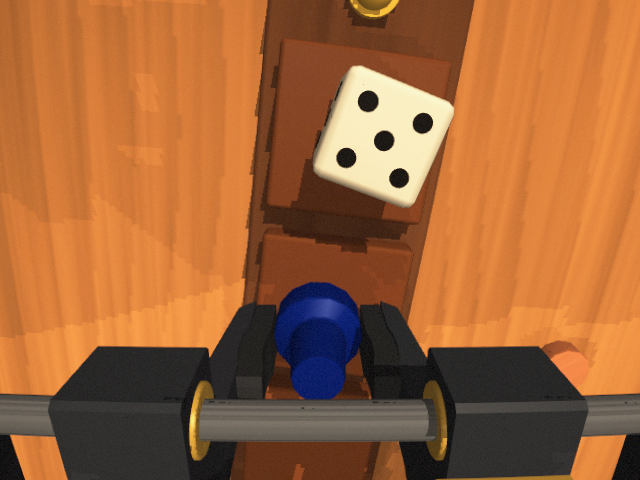

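The stopper's head is gripped (318,330) at an opening of 32.4 mm. Carrying it to place 3.

```bash
python3 -m inch '[[0,0,0.014,0,0,0,0.025],[0,0,0.035,0,0,0,0.025],[0,0,0.035,0,0,0,0.025],[0.0187,-0.0037,0,0,0,0,0.025],[0.0187,-0.0037,0,0,0,0,0.025],[0.0187,-0.0037,0,0,0,0,0.025],[0.0187,-0.0037,0,0,0,0,0.025],[0.0187,-0.0037,0,0,0,0,0.025],[0.0187,-0.0037,0,0,0,0,0.025],[0.0187,-0.0037,0,0,0,0,0.025],[0.0187,-0.0037,0,0,0,0,0.025],[0.0187,-0.0037,0,0,0,0,0.025],[0.0187,-0.0037,0,0,0,0,0.025],[0.0187,-0.0037,0,0,0,0,0.025],[0.0187,-0.0037,0,0,0,0,0.025],[0,0,0,0,0,0,0.025],[0,0,0,0,0,0,0.025]]'; python3 fins.py w11 meeple_mid
```

```text
t: 17.87
tool_pos: [662.7, -2.2, 109.4]
eef_rot: [-3.141, 0.0, 1.65]
wrist_force: [-1.1, -0.5, -1.5]
finger_gap: 32.1
gripper_force: 15.0
[662.7  -2.2 109.4] 1.65
fin [655.3  99.5] [65.2  3.8] 4.6
fin [635.9  30. ] [16.9  3.6] 4.0
fin [676.7  33.1] [32.4  3.6] 4.1
meeple_mid 67.0 [657.6  65.1] [17.6 15.2] 5.3
```

View pics/w11.png

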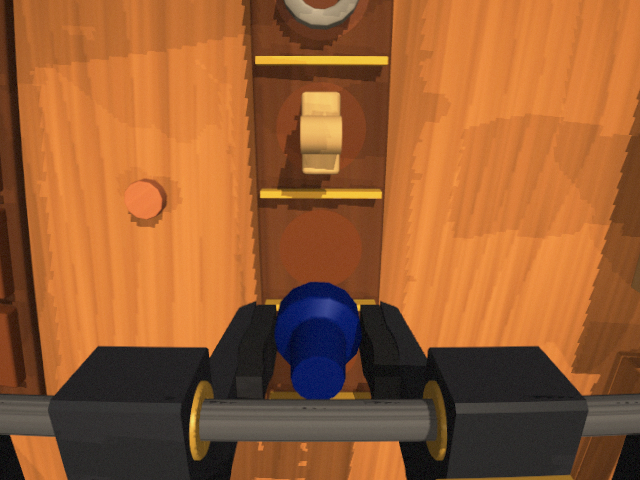

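The meeple stands centred in place 2 (321,132), and the stopper is aligned over disc 3 (320,247). Lowering.

```bash
python3 -m inch '[[0.0005,0,-0.03,0,0,0,0.025],[0,0,-0.03,0,0,0,0.025],[0,0,-0.012,0,0,0,0.025],[0,0,-0.005,0,0,0,0.025],[0,0,-0.002,0,0,0,0.025],[0,0,-0.002,0,0,0,0.025],[0,0,0,0,0,0,0.025],[0,0,0,0,0,0,0.025]]'
```

```text
t: 18.63
tool_pos: [664.2, -1.9, 30.2]
eef_rot: [3.14, 0.0, 1.651]
wrist_force: [0.0, -0.1, -0.3]
finger_gap: 32.0
gripper_force: 15.0
```

```bash
python3 -m inch '[[-0.0005,0,-0.002,0,0,0,0.025],[0,0,-0.0015,0,0,0,0.025],[0,0,0,0,0,0,0.025],[0,0,0,0,0,0,0.025]]'
```

```text
t: 18.97
tool_pos: [663.4, -1.9, 26.6]
eef_rot: [3.14, -0.0, 1.651]
wrist_force: [-2.3, 0.4, 5.9]
finger_gap: 32.0
gripper_force: 15.0
```

```bash
python3 -m inch '[[0,0,0,0,0,0,0.04],[0,0,0,0,0,0,0.055],[0,0,0,0,0,0,0.07],[0,0,0.025,0,0,0,0.07],[0,0,0.04,0,0,0,0.07],[0,0,0.02,0,0,0,0.07],[-0.0177,0.0098,0,0,0,-0.0293,0.07],[-0.0177,0.0098,0,0,0,-0.0293,0.07],[-0.0177,0.0098,0,0,0,-0.0293,0.07],[-0.0177,0.0098,0,0,0,-0.0293,0.07],[-0.0177,0.0098,0,0,0,-0.0293,0.07],[-0.0177,0.0098,0,0,0,-0.0293,0.07],[-0.0177,0.0098,0,0,0,-0.0293,0.07],[-0.0177,0.0098,0,0,0,-0.0293,0.07],[-0.0177,0.0098,0,0,0,-0.0293,0.07],[-0.0177,0.0098,0,0,0,-0.0293,0.07],[-0.0177,0.0098,0,0,0,-0.0293,0.07],[-0.0177,0.0098,0,0,0,-0.0293,0.07],[0,0,0,0,0,0,0.07],[0,0,0,0,0,0,0.07]]'; python3 fins.py w12 die_mid
```

```text
t: 20.63
tool_pos: [450.0, 116.3, 110.5]
eef_rot: [-3.141, -0.0, 1.301]
wrist_force: [1.7, 0.3, 0.1]
finger_gap: 70.0
gripper_force: 0.0
[450.  116.3 110.5] 1.301
fin [627.9  97.2] [11.  4.] 4.2
die_mid 54.6 [450.  115.7] [31.9 31.8] 73.9
```

```bash
python3 -m inch '[[0,-0.0005,-0.025,0,0,0,0.07],[0,0,-0.025,0,0,0,0.07],[0,0,-0.02,0,0,0,0.06],[0,0,-0.01,0,0,0,0.06],[0,0,-0.004,0,0,0,0.06],[0,0,0,0,0,0,0.06],[0,0,0,0,0,0,0.045],[0,0,0,0,0,0,0.035],[0,0,0,0,0,0,0.025],[0,0,0,0,0,0,0.025],[0,0,0,0,0,0,0.025],[0,0,0,0,0,0,0.025],[0,0,0,0,0,0,0.025]]' 15; python3 fins.py w13 die_mid
```

```text
t: 21.82
tool_pos: [450.8, 115.5, 27.0]
eef_rot: [3.141, -0.001, 1.299]
wrist_force: [0.2, 0.0, 6.7]
finger_gap: 31.6
gripper_force: 15.0
[450.8 115.5  27. ] 1.299
die_mid 54.4 [451.3 120.5] [40.9 32.1] 75.1
```

```bash
python3 -m inch '[[0,0,0.014,0,0,0,0.025],[0,0,0.035,0,0,0,0.025],[0,0,0.035,0,0,0,0.025],[0.0181,-0.0155,0,0,0,0.0293,0.025],[0.0181,-0.0155,0,0,0,0.0293,0.025],[0.0181,-0.0155,0,0,0,0.0293,0.025],[0.0181,-0.0155,0,0,0,0.0293,0.025],[0.0181,-0.0155,0,0,0,0.0293,0.025],[0.0181,-0.0155,0,0,0,0.0293,0.025],[0.0181,-0.0155,0,0,0,0.0293,0.025],[0.0181,-0.0155,0,0,0,0.0293,0.025],[0.0181,-0.0155,0,0,0,0.0293,0.025],[0.0181,-0.0155,0,0,0,0.0293,0.025],[0.0181,-0.0155,0,0,0,0.0293,0.025],[0.0181,-0.0155,0,0,0,0.0293,0.025],[0,0,0,0,0,0,0.025],[0,0,0,0,0,0,0.025]]'; python3 fins.py w14 stopper_mid die_mid
```

```text
t: 23.33
tool_pos: [667.6, -72.0, 110.1]
eef_rot: [-3.141, 0.001, 1.649]
wrist_force: [0.2, 0.4, 0.1]
finger_gap: 31.9
gripper_force: 15.0
[667.6 -72.  110.1] 1.649
fin [636.1  29.9] [16.4  3.4] 3.0
fin [677.  33.] [31.9  3.5] 4.6
fin [665.8 -35.8] [65.6  3.7] 4.4
stopper_mid 62.3 [662.   -1.8] [16.7 16.9] 38.4
die_mid 137.5 [666.1 -66.7] [31.7 41.3] 4.2
```

View pics/w14.png

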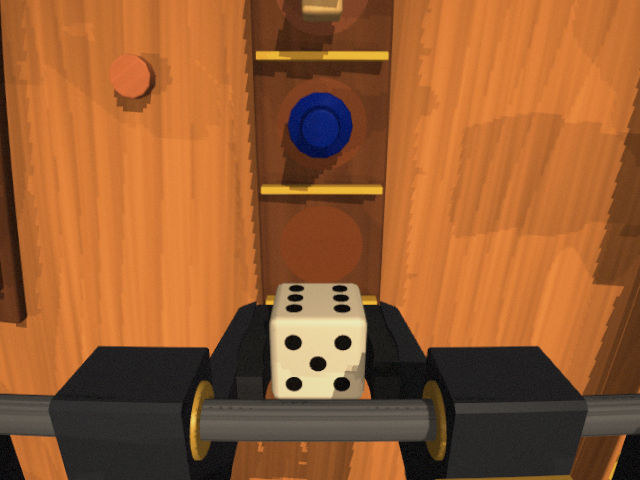

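The stopper is centred in place 3 (320,125). The die, five still up, is over disc 4 but about 2 mm low in y. Correct and lower.

```bash
python3 -m inch '[[0.0005,0.0015,-0.03,0,0,0,0.025],[0,0,-0.03,0,0,0,0.025],[0,0,-0.012,0,0,0,0.025],[0,0,-0.005,0,0,0,0.025],[0,0,-0.002,0,0,0,0.025],[0,0,-0.002,0,0,0,0.025],[0,0,0,0,0,0,0.025],[0,0,0,0,0,0,0.025]]'
```

```text
t: 24.15
tool_pos: [669.0, -69.4, 30.7]
eef_rot: [3.14, 0.0, 1.651]
wrist_force: [0.2, -0.1, -0.5]
finger_gap: 31.7
gripper_force: 15.0
```

```bash
python3 -m inch '[[-0.0003,-0.0003,-0.002,0,0,0,0.025],[0,0,-0.0015,0,0,0,0.025],[0,0,0,0,0,0,0.025],[0,0,0,0,0,0,0.025]]'
```

```text
t: 24.48
tool_pos: [668.4, -69.8, 26.9]
eef_rot: [3.14, 0.0, 1.651]
wrist_force: [-1.4, 0.1, 5.8]
finger_gap: 32.0
gripper_force: 15.0
```

Contact. Release, rise and back off for a last look.

```bash
python3 -m inch '[[0,0,0,0,0,0,0.04],[0,0,0,0,0,0,0.055],[0,0,0,0,0,0,0.07],[0,0,0.025,0,0,0,0.07],[0,0,0.04,0,0,0,0.07],[0,0,0.04,0,0,0,0.07],[0,0,0.04,0,0,0,0.07],[0,0,0.04,0,0,0,0.07],[-0.02,-0.005,0.04,0,0,0,0.07],[-0.02,-0.005,0.02,0,0,0,0.07],[0,0,0,0,0,0,0.07],[0,0,0,0,0,0,0.07]]'; python3 fins.py w15 ring_mid meeple_mid stopper_mid die_mid coins
python3 - <<'E'
from h import *
p=viewer.capture('top')
for t in ['coins','pawn','deck','timer','dicecup']:
    q=pts(p,models.cut_out(t,p)[0]['pixels']); print(t,np.round(np.median(q,0)))
E
```

```text
t: 25.48
tool_pos: [629.4, -79.6, 269.2]
eef_rot: [3.139, -0.0, 1.65]
wrist_force: [-0.4, -0.0, -0.8]
finger_gap: 70.3
gripper_force: 0.0
[629.4 -79.6 269.2] 1.65
fin [636.4  29.6] [16.3  3.3] 4.4
fin [676.3  32.6] [31.9  3.3] 3.9
fin [665.4 -36. ] [64.8  3.5] 4.6
fin [ 670.9 -103.8] [64.5  4. ] 4.7Traceback (most recent call last):
  File "fins.py", line 14, in <module>
    q=pts(p,models.cut_out(t,p)[0]['pixels'],o); zt=np.percentile(q[:,2],97); q=q[q[:,2]>zt-4]
            ~~~~~~~~~~~~~~~~~~~^^^
IndexError: list index out of range
Traceback (most recent call last):
IndexError: list index out of range
```

View pics/w15.png

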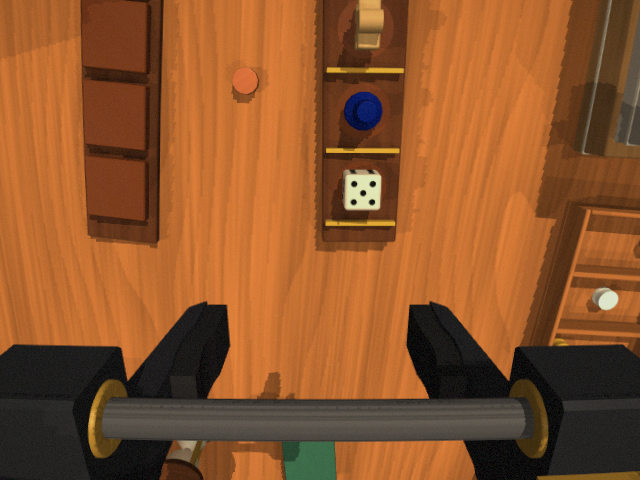

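The die (five up, 362,190), stopper (364,111) and meeple (368,22) stand centred in their places. The ring was seen centred in place 1 earlier, and the coins haven't moved.

```bash
python3 -c "
from rig import workorder; print(workorder.hand_in())"
```

```text
the job is handed in; nothing more can be done
None
```

The job is handed in: from the rack's brass stud the order is now ring, meeple, stopper, die, each upright and, by the wrist camera, centred in its place; my final camera check of the pawn, deck, timer and cup errored out, but the arm never went near them.

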